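# Raise the wheel stack four clicks for the microscope

## Robot

A 6-joint arm with a two-finger parallel gripper is mounted at the origin on the work surface. World frame = base frame: x ahead of the robot, y to its left, z up, the work surface at z = 0. Lengths are in mm, angles in rad, forces in N, time in s.
With the tool pointing down it reaches from about 275 to 750 mm from the base axis. Payload 10.2 kg.
Tool frame: the origin (TCP) lies at the very end of the fingers, on their centre line; the grasp point (between the pads) lies r.hold_point_z behind it (r.hold_point_z is the distance from the TCP to the grasp point, in mm); z points along the fingers, y is the line along which they close (so a half turn about z gives the same grasp; the last joint's range is limited). The gripper opens to 88 mm and grips with 3 to 60 N. Pads are 18 mm wide; open, the fingers measure 123 mm over their backs; the gripper's body (75 mm by 187 mm) begins 45 mm behind the grasp point.
Start: joints at [0.879, 0.313, 1.498, -0, 1.331, -0.223], TCP at [237.216, 468.358, 238.72] pointing down, gripper open.
Joint ranges: [-2.94, 2.94], [-0.97, 2.17], [0.19, 2.56], [-1.23, 4.37], [0.02, 3.11], [-2.88, 2.88]. Speed limits (rad/s): [2.39, 2.39, 3.01, 3.14, 3.14, 3.14].

## Interface

Orientations are given as a rotation vector (axis times angle).
In Python, from workcell import r, imaging, nets gives the robot as it stands.
- The arm moves only by the shell command python3 -m pendant 'ROWS' [FORCE]. ROWS is JSON, a list of rows, each a list of 3 entries, a list of its own where there are three numbers: the opening, from 0 (shut) to 1 (fully open), then the shift along the tool's x, y, z in cm, then the turn, a rotation vector about the tool's x, y, z in rad. In form: [[grip, [x, y, z], [ax, ay, az]], ...]. A call has 1 to 12 rows; each row shifts and turns the commanded pose from where the row before left it, along the tool's axes as they then stand; what a row does not reach is not made up. A row lasts 1/12 s, in which the tool goes at most 41.7 mm and 7.16 degrees, less where a joint would pass 70% of its speed; a pose out of reach is approached as far as the arm can. A call with a gripper value outside its range is refused whole. The fingers move at their own pace and stop on an object; FORCE is the grip in N (left out, the last holds). Time passes only in rows, so rows that do not move let the fingers close. It gives the time, the measured TCP pose, the force, the opening and the grip force at its end, in the units of the state.
- r.sense(): the state, without advancing time (a new reading comes with each control period).
- imaging.camera(name): name is "scene" or "top" or "wrist"; returns a dict with "frame" (480x640x3 uint8, red, green, blue), "depth" (480x640 float32, mm along the optical axis (not along the pixel's ray), 0 where there is no reading), "vfov" (degrees; the focal length in pixels is half the picture's height over the tangent of half this angle, whatever the lens; pixels are square), "cx", "cy" (the principal point, pixels), "world_from_camera" (4x4, takes a point from camera to world coordinates). Camera axes: x right, y down, z forward; pixel columns grow to the right and rows downward; lengths in mm; the calibration is good to about 2 mm. A picture is of the moment at which its call begins.
- r.job_done(): hands the job in; it is judged then, once.
Trained networks look in a picture, given as the dict that the camera call returned (one of the last four; its "shot" number tells which), for a name from the list of things; names that differ only in an ending like _2 or _b are one class to them, and where a whole thing is asked for, a point or a joint stands for the part that bears it (a point fixed in the world has none). Each returns a list of dicts, best first, with "confidence" (0 to 1); they miss things now and then, are a little off and sometimes report something else, mostly with a low value. They report only what shows in the picture. A call takes as long as a camera call. They do not tell look-alikes from the thing itself.
- nets.cut_out(picture, query): "mask" (480x640 bool, what is visible of it) and "bbox" ([left, top, right, bottom] in pixels, round what is visible of it).
- nets.spot_point(picture, query): "centre" ([column, row] in pixels: a listed point, or the origin of a listed thing).
The state is a dict: "clock": time; "q": joint angles; "joint_velocities": joint speeds; "effort": joint torques, N m; "tool_pos": TCP position; "orientation": TCP orientation; "wrist_force": force on the tool from outside, world axes, zero at the start; "moment": the same for the moment, N m; "finger_gap": opening from 0.0 (shut) to 1.0 (fully open); "grasp_force": force on a finger pad.
Only numpy, scipy, OpenCV 4.12 (cv2) and the standard library are available. Lean on these libraries where they do the work, as an engineer would, in place of code of your own. Each camera call takes 0.05 s, during which the arm holds its last target. There are 200 camera calls.

## Task

Lay the wide wooden wheel disc flat on the middle of the small lift platform and the narrow disc on the middle of the wide one, and let go of them. Then push the lift's lever down by the pad at its end through exactly four clicks, never running on into a fifth, so that the stack stands before the microscope, and finish while still pressing the pad: the lever does not lock, so keep holding it at the fourth click for the picture. Leave the other things on the table where they are.

Things in the scene. Friction and masses are not known exactly. Their poses are not given: they have to be found in the camera images.
- wide_disc: Plain plywood disc, 64 mm across and 15 mm thick, with a small dark spot at its centre, lying flat on the table to the robot's right. Origin: centre of the underside; z up.
- narrow_disc: Plain plywood disc, 46 mm across and 15 mm thick, with a small dark spot at its centre, lying flat on the table to the robot's right. Origin: centre of the underside; z up.
- lift: Lift stage bolted to the table, at a different place and yaw (up to 0.35 rad) each time: grey base 130 mm (x) by 165 mm (y), 16 mm high. Origin: on the table below the platform's centre. +y points from the platform to the lever, which stands out on that side (the robot's left). Beside the lever's hinge two cheeks stand 102 mm high, 70 mm from the origin along +y.
- scope_nose (a point): Nose of the level microscope fixed to the lift, which points at the platform from the side away from the robot, 92 mm from its centre; the microscope lies outward of here, 105 mm high.
- platform_top (a point): Centre of the upper face of the lift's round aluminium platform, which is 90 mm across and has an engraved ring of 66 mm diameter on it. The face is 53 mm above the table with the lever up, and rises 4 mm with every click of the lever. Nothing stands above it.
- lever_angle (a joint): Lever angle in rad: 0 at rest, fully up, growing as the pad is pushed down. A sprung pawl drops into a notch every 0.12 rad: fourth click at 0.48; crests halfway between; end stop 0.72. It always springs back to 0 if let go. Pushing down on the pad takes about 9 N to leave a notch; the push falls to about 2.5 N just before the next notch, where it steps up again.
- lever: The lift's steel lever with its pad. Origin: on the level hinge axis, which is parallel to the lift's x axis, 85 mm along the lift's +y from its origin and 90 mm above the table. Seen from there the lever points to the lift's +y.
- pad_top (a point): Centre of the upper face of the black square pad at the lever's end, 40 by 40 by 8 mm, which tilts with the lever: 115 mm from the hinge along the lever and 4 mm above the lever's centre line. At rest the lever rises 25 degrees from level and this point is 142 mm above the table; it sinks about 13 mm per click.
- tape: Bystander: black roll of tape, 72 mm across, 19 mm high, standing on the robot's right, beyond the discs. Origin: centre of the underside.
- screwdriver: Bystander: screwdriver about 170 mm long, lying on the table to the robot's left.
- glue: Bystander: white glue bottle, 38 mm across and 95 mm high, standing to the right of the lift. Origin: centre of the underside.
- meter: Bystander: yellow multimeter, 150 by 75 by 37 mm, lying on the robot's left. Origin: centre of the underside.
- spool: Bystander: solder spool, 54 mm across and 38 mm high, standing on the robot's right, beyond the discs. Origin: centre of the underside.
Things that resemble listed ones, but are neither listed nor needed, are in the scene too. Leave any orange or purple look-alike of the wide_disc alone.

How it is judged:
By the outcome, as a careful person would: the job done as asked, in the order asked, and still so for the second after the job is handed in, while the arm keeps its last pose, push and grip.
It also fails if it takes over 72 s, if anything falls off the work surface, if the arm or the gripper's body presses on something with over 40 N, if the wrist force passes 120 N, or if a joint passes its speed limit or range.

## Working session

There is one attempt and no reset: what is moved stays moved. The work goes in short steps, Python scripts to look and compute and a shell command to move; the robot and the scene stay as the last step left them, time stands still between calls to the robot, and variables do not carry over. Pictures are saved under pics/ and viewed, at most 10 in all, crops included, and the job is handed in when it is done.

```bash
ls; mkdir -p pics; cat > h.py <<'E'
import numpy as np, cv2
from workcell import r, imaging, nets
from scipy.spatial.transform import Rotation as R
def f(p): return 240/np.tan(np.radians(p["vfov"]/2))
def ray(p,uv,z):
    T=np.array(p["world_from_camera"]); d=T[:3,:3]@np.array([(uv[0]-p["cx"])/f(p),(uv[1]-p["cy"])/f(p),1]); o=T[:3,3]
    return o+d*(z-o[2])/d[2]
def cloud(p):
    T=np.array(p["world_from_camera"]); D=p["depth"]; v,u=np.mgrid[:480,:640]
    P=np.stack([(u-p["cx"])/f(p)*D,(v-p["cy"])/f(p)*D,D],-1)@T[:3,:3].T+T[:3,3]
    P[D==0]=np.nan; return P
def proj(p,X):
    T=np.linalg.inv(np.array(p["world_from_camera"])); c=T[:3,:3]@np.array(X)+T[:3,3]
    return [p["cx"]+f(p)*c[0]/c[2],p["cy"]+f(p)*c[1]/c[2]]
def save(p,n,box=None,s=1):
    im=p["frame"][...,::-1]
    if box: im=im[box[1]:box[3],box[0]:box[2]]
    cv2.imwrite(n,cv2.resize(im,None,fx=s,fy=s,interpolation=cv2.INTER_CUBIC))
E
python3 - <<'E'
from h import *
s=r.sense(); print(s["clock"],s["tool_pos"],s["orientation"],r.hold_point_z, s["wrist_force"])
a=imaging.camera("top");b=imaging.camera("scene")
save(a,"pics/top.png");save(b,"pics/scene.png")
for n,z in [("wide_disc",15),("narrow_disc",15),("lift",0),("platform_top",53),("pad_top",142),("glue",0),("tape",0),("spool",0),("scope_nose",105),("lever",90)]:
    for p,k in((a,"top"),(b,"scene")):
        for d in nets.spot_point(p,n)[:4]:
            zz=0 if n.endswith("disc") else z
            print(n,k,round(d["confidence"],2),np.round(d["centre"],1),np.round(ray(p,d["centre"],zz)[:2],1))
E
```

```text
pics
0.0 [237.06785434 468.15698365 238.16850617] [-7.29556932e-01 -3.05514712e+00  1.80662361e-03] 18.700000000000003 [-0.935332    0.40317171 -0.31438236]
wide_disc top 0.82 [368.8 283.2] [ 425.  -170.4]
wide_disc top 0.75 [389.9 244.4] [ 530.5 -232.1]
wide_disc top 0.6 [347.  251.4] [ 513.2 -113.1]
wide_disc scene 0.96 [271.7 285.1] [ 511.9 -112.5]
wide_disc scene 0.94 [231.  272.7] [ 437.1 -167.1]
wide_disc scene 0.76 [226.7 322.5] [ 530.1 -231.1]
narrow_disc top 0.71 [403.3 281.9] [ 426.8 -265. ]
narrow_disc top 0.29 [292.8 236.1] [558.1  35.5]
narrow_disc scene 0.74 [189.8 296.6] [ 436.5 -264.6]
narrow_disc scene 0.69 [416.6 184.4] [486. 317.]
lift scene 0.64 [343.9 263.9] [558.8  41.8]
platform_top top 0.6 [292.2 234.1] [556.8  34.8]
platform_top scene 0.79 [342.3 251.2] [555.   36.6]
platform_top scene 0.59 [276.9 377.3] [ 694.8 -215.2]
pad_top top 0.87 [211.7 230.5] [557.2 226.3]
pad_top top 0.27 [254.4 234.4] [545.9 122.8]
pad_top scene 0.61 [417.9 180.2] [549.6 227.5]
pad_top scene 0.54 [342.  265.1] [617.6 -18. ]
pad_top scene 0.2 [229.7 323.5] [ 597.9 -240.3]
glue top 0.5 [380.3 192. ] [ 678.3 -210.6]
glue top 0.31 [200.3 285.5] [427.  288.5]
glue scene 0.67 [276.4 379.3] [ 682.7 -212.1]
tape top 0.75 [392.7 244.3] [ 530.7 -239.8]
tape top 0.74 [461.2 236.3] [ 549.7 -430.7]
tape scene 0.78 [142.6 389.1] [ 554.5 -423.9]
spool top 0.61 [455.6 286.1] [ 412.8 -407.9]
spool scene 0.98 [123.8 325.6] [ 417.4 -401.3]
scope_nose top 0.57 [297.3 199.3] [638.8  18.6]
scope_nose scene 0.95 [359.6 280.8] [647.8   2.7]
lever top 0.93 [253.3 233.1] [556.1 132.3]
lever scene 0.7 [373.5 221.6] [552.2 116.5]
```

View pics/top.png

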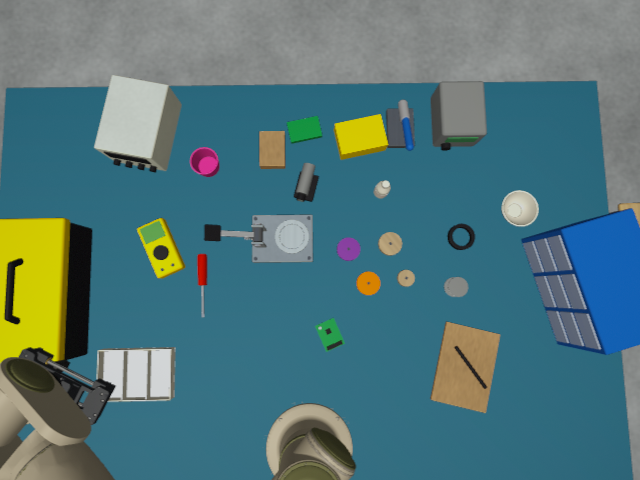

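View pics/scene.png

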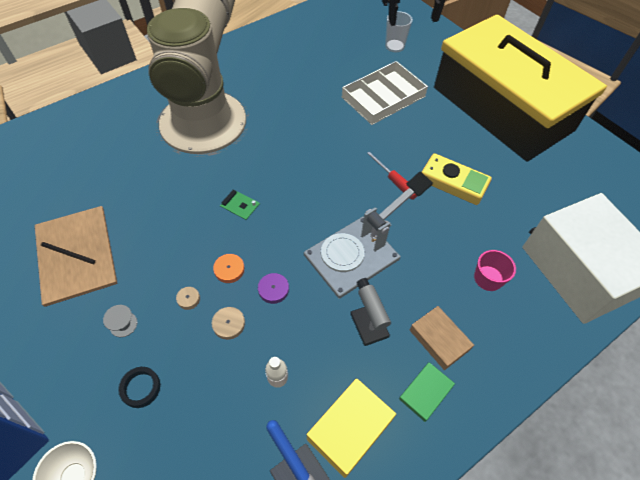

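Top view: there are three wide-disc candidates, purple (348,249), orange (369,283) and plywood (390,244). Only the one at (390,244) is plain plywood, so it is the wide_disc; the small plywood disc at (406,278) is the narrow one. The lift is at (292,236), with its pad at (212,233) and the microscope at (306,182).

```bash
python3 - <<'E'
from h import *
a=imaging.camera("top");b=imaging.camera("scene")
save(a,"pics/crop.png",(190,160,440,310),3)
for p,k in((a,"top"),(b,"scene")):
    C=cloud(p)
    for n,t in (("wide_disc",15),("narrow_disc",15),("platform_top",53),("pad_top",142),("lift",16),("glue",95)):
        for d in nets.cut_out(p,n)[:4]:
            m=d["mask"]; P=C[m]; P=P[~np.isnan(P[:,0])]
            med=np.median(P[:,2]); 
            if n in("wide_disc","narrow_disc"):
                c,_=cv2.minEnclosingCircle(np.argwhere(m)[:,::-1].astype(np.float32)); Q=P[abs(P[:,2]-15)<5]
                M=np.argwhere(m).mean(0)[::-1]
                print(k,n,round(d["confidence"],2),np.round(M,1),"ray",np.round(ray(p,M,13)[:2],1),"cloud",np.round(Q.mean(0),1),np.ptp(Q,0).round(), p["frame"][m].mean(0).round())
            else: print(k,n,round(d["confidence"],2),d["bbox"],P.mean(0).round(1),np.ptp(P,0).round(),round(float(med),1))
    # platform from height band around (557,36)
    Z=C[...,2]; near=np.hypot(C[...,0]-557,C[...,1]-36)
    m=(abs(Z-53)<7)&(near<60); Q=C[m]; print(k,"plat",(Q.min(0)+Q.max(0))/2,Q.mean(0),np.ptp(Q,0))
    m=(abs(Z-16)<6)&(near<150); 
    if m.sum()>20: Q=C[m]; print(k,"base",cv2.minAreaRect(Q[:,:2].astype(np.float32)))
    m=(Z>128)&(np.hypot(C[...,0]-557,C[...,1]-226)<45); Q=C[m]; print(k,"pad",len(Q),cv2.minAreaRect(Q[:,:2].astype(np.float32)),Q.mean(0))
E
```

```text
top wide_disc 0.82 [390.2 243.4] ray [ 532.  -230.7] cloud [ 532.5 -230.6   14.3] [61. 63. 10.] [172. 153. 117.]
top wide_disc 0.61 [368.3 282.8] ray [ 425.9 -167.3] cloud [ 426.3 -168.    14.3] [59. 63. 10.] [210. 129.   6.]
top wide_disc 0.56 [348.5 248.4] ray [ 520.2 -116.3] cloud [ 519.9 -116.2   14.3] [63. 63. 10.] [131.  67. 157.]
top narrow_disc 0.78 [405.7 277.8] ray [ 437.5 -269.3] cloud [ 437.8 -269.8   14.4] [43. 44.  9.] [169. 151. 115.]
top platform_top 0.84 [275.6, 219.7, 310.0, 252.4] [551.9  35.7  52.2] [86. 87. 15.] 52.2
top pad_top 0.76 [204.2, 223.9, 261.4, 242.8] [552.7 180.5 118. ] [ 50. 132. 158.] 123.3
top lift 0.74 [204.4, 161.0, 320.3, 266.8] [573.7  66.5  50.4] [276. 308. 160.] 48.8
top glue 0.74 [276.4, 219.7, 309.0, 255.7] [552.6  36.3  52.1] [92. 82. 47.] 52.2
top glue 0.52 [375.3, 181.6, 393.6, 195.9] [ 672.6 -207.3   59.5] [ 42.  50. 104.] 62.5
top plat [551.332443    36.62837625  52.79481274] [551.7478228   35.95861277  52.218879  ] [88.13330361 87.26340437 12.81365194]
top base ((595.8921508789062, 15.188789367675781), (256.47406005859375, 217.0405273
[... 987 characters left out ...]
212.8   61.5] [ 58.  37. 100.] 63.8
scene pad_top 0.87 [366.2, 171.1, 431.5, 234.6] [555.7 177.3 118. ] [ 84. 172. 152.] 122.0
scene lift 0.7 [302.1, 171.2, 430.6, 345.9] [594.7  57.2  49.6] [284. 380. 157.] 48.3
scene glue 0.83 [264.6, 358.8, 288.1, 386.2] [ 689.  -213.5   60.2] [34. 35. 99.] 63.7
scene plat [553.80057668  36.15146186  51.85444951] [555.70162594  35.14382137  52.21990887] [91.09269409 90.34744632 11.41363929]
scene base ((593.19677734375, 16.698104858398438), (210.63983154296875, 259.2304382324219), 1.0517351627349854)
scene pad 406 ((555.3081665039062, 216.78990173339844), (40.293670654296875, 53.57372283935547), 0.5837244987487793) [555.89935646 221.53391817 139.98936591]
```

View pics/crop.png

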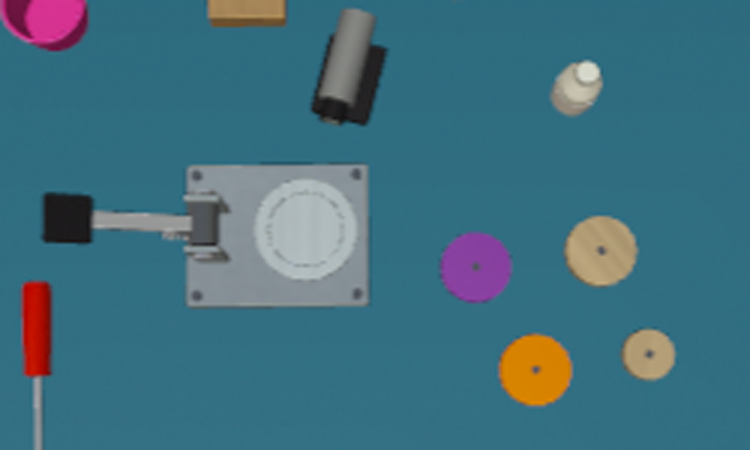

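The crop confirms it: the plain plywood wide disc is at crop (601,251), the narrow one at (649,354), and the purple and orange look-alikes are separate. The lift's yaw is close to 0.

```bash
python3 -m pendant '[[1,[0,0,0],[0,0,-0.1172]],[1,[0,0,0],[0,0,-0.1172]],[1,[0,0,0],[0,0,-0.1172]],[1,[0,0,0],[0,0,-0.1172]],[1,[-1.48,-3.5,0],[0,0,0]],[1,[-1.48,-3.5,0],[0,0,0]],[1,[-1.48,-3.5,0],[0,0,0]],[1,[-1.48,-3.5,0],[0,0,0]],[1,[-1.48,-3.5,0],[0,0,0]],[1,[-1.48,-3.5,0],[0,0,0]],[1,[-1.48,-3.5,0],[0,0,0]],[1,[-1.48,-3.5,0],[0,0,0]]]' 20; python3 -m pendant '[[1,[-1.48,-3.5,0],[0,0,0]],[1,[-1.48,-3.5,0],[0,0,0]],[1,[-1.48,-3.5,0],[0,0,0]],[1,[-1.48,-3.5,0],[0,0,0]],[1,[-1.48,-3.5,0],[0,0,0]],[1,[-1.48,-3.5,0],[0,0,0]],[1,[-1.48,-3.5,0],[0,0,0]],[1,[-1.48,-3.5,0],[0,0,0]],[1,[-1.48,-3.5,0],[0,0,0]],[1,[-1.48,-3.5,0],[0,0,0]],[1,[-1.48,-3.5,0],[0,0,0]],[1,[-1.48,-3.5,0],[0,0,0]]]'; python3 -m pendant '[[1,[0,0,0],[0,0,0]],[1,[0,0,0],[0,0,0]]]'
cat > disc.py <<'E'
from h import *
s=r.sense(); print(s["clock"],np.round(s["tool_pos"],1),np.round(s["orientation"],4),s["q"])
p=imaging.camera("wrist"); save(p,"pics/w_%d.png"%p["shot"]); C=cloud(p)
for n in("wide_disc","narrow_disc"):
    for d in nets.cut_out(p,n)[:3]:
        m=d["mask"]; M=np.argwhere(m).mean(0)[::-1]; Q=C[m]; Q=Q[abs(Q[:,2]-15)<5]
        print(n,round(d["confidence"],2),np.round(M),p["frame"][m].mean(0).round(),"ray",ray(p,M,14)[:2].round(1),"cloud",Q.mean(0).round(1),((Q.max(0)+Q.min(0))/2).round(1),np.ptp(Q,0).round())
E
python3 disc.py
```

```text
clock: 2.8
tool_pos: [355.9, 186.7, 238.9]
orientation: [-0.0, 3.141, 0.0]
wrist_force: [0.6, 0.8, 0.7]
finger_gap: 1.002
grasp_force: 0.0
clock: 3.8
tool_pos: [533.6, -233.5, 238.7]
orientation: [0.0, 3.141, 0.0]
wrist_force: [0.3, -0.0, 0.2]
finger_gap: 0.998
grasp_force: 0.0
clock: 3.97
tool_pos: [533.2, -232.8, 237.8]
orientation: [-0.003, -3.141, -0.001]
wrist_force: [-0.4, -0.5, -0.4]
finger_gap: 1.003
grasp_force: 0.0
3.9667 [ 533.2 -232.8  237.8] [-3.1000e-03 -3.1405e+00 -1.4000e-03] [-6.12996786e-01  4.40538591e-01  1.31832686e+00  1.04820013e-04
  1.38409826e+00 -2.18182012e+00]
wide_disc 0.83 [318. 201.] [229. 205. 157.] ray [ 532.7 -229.3] cloud [ 533.  -229.4   14. ] [ 533.7 -229.1   13.4] [63. 63.  7.]
wide_disc 0.74 [433. 188.] [171.  83. 212.] ray [ 519.4 -116.5] cloud [ 520.  -115.7   14.1] [ 520.8 -115.    13.5] [62. 64.  7.]
wide_disc 0.62 [387.  87.] [247. 184.  34.] ray [ 426.4 -166.6] cloud [ 426.4 -166.4   14. ] [ 426.8 -166.1   13.5] [63. 63.  7.]
narrow_disc 0.74 [276. 101.] [227. 203. 156.] ray [ 438.8 -268.6] cloud [ 438.8 -268.9   13.9] [ 439.2 -269.4   13.8] [45. 45.  5.]
```

```bash
python3 -m pendant '[[1,[0,0.18,2.5],[0,0,0]],[1,[0,0,3],[0,0,0]],[1,[0,0,3],[0,0,0]],[1,[0,0,3],[0,0,0]],[1,[0,0,3],[0,0,0]],[1,[0,0,3],[0,0,0]],[1,[0,0,2.5],[0,0,0]],[1,[0,0,1.5],[0,0,0]],[1,[0,0,1],[0,0,0]],[1,[0,0,0.5],[0,0,0]],[1,[0,0,0.5],[0,0,0]],[1,[0,0,0],[0,0,0]]]' 20 &&
python3 -m pendant '[[0.65,[0,0,0],[0,0,0]],[0.65,[0,0,0],[0,0,0]],[0.65,[0,0,0],[0,0,0]],[0.65,[0,0,0],[0,0,0]],[0.65,[0,0,0],[0,0,0]],[0.65,[0,0,0],[0,0,0]],[0.65,[0,0,0],[0,0,0]],[0.65,[0,0,0],[0,0,0]]]' 20
```

```text
clock: 5.12
tool_pos: [533.4, -229.6, 3.9]
orientation: [-0.001, 3.141, -0.0]
wrist_force: [-0.7, 0.4, -0.0]
finger_gap: 1.001
grasp_force: 0.0
clock: 5.78
tool_pos: [533.4, -230.0, 4.2]
orientation: [0.0, 3.141, -0.001]
wrist_force: [-0.5, 0.4, 5.2]
finger_gap: 0.719
grasp_force: 20.0
```

```bash
python3 -m pendant '[[0.65,[0,0,-1],[0,0,0]],[0.65,[0,0,-2],[0,0,0]],[0.65,[0,0,-3],[0,0,0]],[0.65,[0,0,-3],[0,0,0]],[0.65,[0,0,-3],[0,0,0]],[0.65,[0,0,-3],[0,0,0]],[0.65,[-0.5,2,-3],[0,0,0]],[0.65,[-0.5,3,-2],[0,0,0]],[0.65,[-0.5,3,0],[0,0,0]],[0.65,[-0.45,3,0],[0,0,0]],[0.65,[0,2,0],[0,0,0]],[0.65,[0,0,0],[0,0,0]]]' && cat > plat.py <<'E'
from h import *
s=r.sense(); print(s["clock"],np.round(s["tool_pos"],1),s["finger_gap"],s["grasp_force"])
p=imaging.camera("wrist"); save(p,"pics/w_%d.png"%p["shot"]); print(p["shot"]); C=cloud(p); Z=C[...,2]
near=np.hypot(C[...,0]-553,C[...,1]-36)
m=((abs(Z-52)<4)&(near<58)).astype(np.uint8)
n,L,S,ce=cv2.connectedComponentsWithStats(m); i=1+S[1:,4].argmax(); Q=C[L==i]
print("plat",S[i,4],Q.mean(0).round(1),((Q.max(0)+Q.min(0))/2).round(1),np.ptp(Q,0).round())
for d in nets.spot_point(p,"platform_top")[:2]: print(d["confidence"],ray(p,d["centre"],53).round(1))
m=((abs(Z-16)<4)&(near<160)).astype(np.uint8)
n,L,S,ce=cv2.connectedComponentsWithStats(m); i=1+S[1:,4].argmax(); print("base",cv2.minAreaRect(C[L==i][:,:2].astype(np.float32)))
E
python3 plat.py
```

```text
clock: 6.78
tool_pos: [552.6, -96.4, 204.3]
orientation: [0.006, -3.142, -0.001]
wrist_force: [-0.1, 0.8, -0.0]
finger_gap: 0.721
grasp_force: 20.0
6.7833 [552.6 -96.4 204.3] 0.7211978758512362 20.000384151935577
6
plat 9353 [551.1  36.8  52.1] [552.6  37.6  51.3] [89. 90.  7.]
0.76 [552.5  35.4  53. ]
base ((553.10791015625, 64.92736053466797), (165.3930206298828, 130.06292724609375), 89.72374725341797)
```

```bash
python3 -m pendant '[[0.65,[0,2,0],[0,0,0]],[0.65,[0,3,0],[0,0,0]],[0.65,[0,3,0],[0,0,0]],[0.65,[0,3,1],[0,0,0]],[0.65,[0,2,2],[0,0,0]],[0.65,[0,0.6,3],[0,0,0]],[0.65,[0,0,3],[0,0,0]],[0.65,[0,0,2],[0,0,0]],[0.65,[0,0,1.5],[0,0,0]],[0.65,[0,0,1],[0,0,0]],[0.65,[0,0,0.5],[0,0,0]],[0.65,[0,0,0],[0,0,0]]]' && python3 -m pendant '[[0.65,[0,0,0],[0,0,0]],[0.65,[0,0,0],[0,0,0]]]'
```

```text
clock: 7.88
tool_pos: [552.6, 35.4, 63.2]
orientation: [-0.002, -3.141, -0.0]
wrist_force: [0.6, 0.2, -0.4]
finger_gap: 0.718
grasp_force: 20.0
clock: 8.05
tool_pos: [553.3, 35.8, 64.8]
orientation: [0.0, 3.14, -0.001]
wrist_force: [-0.1, 0.0, -0.2]
finger_gap: 0.721
grasp_force: 20.0
```

```bash
python3 -m pendant '[[0.65,[0,0,0.3],[0,0,0]],[0.65,[0,0,0.2],[0,0,0]],[0.65,[0,0,0.15],[0,0,0]],[0.65,[0,0,0],[0,0,0]],[0.65,[0,0,0],[0,0,0]]]' && python3 -m pendant '[[0.8,[0,0,0],[0,0,0]],[0.85,[0,0,0],[0,0,0]],[0.9,[0,0,0],[0,0,0]],[0.95,[0,0,0],[0,0,0]],[0.95,[0,0,-0.5],[0,0,0]],[0.95,[0,0,-1.5],[0,0,0]],[0.95,[0,0,-3],[0,0,0]],[0.95,[0,0,-3],[0,0,0]],[0.95,[0,0,-3],[0,0,0]],[0.95,[0,0,-3],[0,0,0]],[0.95,[0,0,0],[0,0,0]],[0.95,[0,0,0],[0,0,0]]]' && cat > stack.py <<'E'
import sys
from h import *
s=r.sense(); print(s["clock"],np.round(s["tool_pos"],1),s["finger_gap"])
for cam in sys.argv[1:]:
    p=imaging.camera(cam); save(p,"pics/%s_%d.png"%(cam,p["shot"])); print(cam,p["shot"]); C=cloud(p); Z=C[...,2]
    near=np.hypot(C[...,0]-553,C[...,1]-36)
    for nm,z in(("plat",52),("wide",67),("narrow",82)):
        m=((abs(Z-z)<3)&(near<58)).astype(np.uint8)
        n,L,S,ce=cv2.connectedComponentsWithStats(m)
        if n<2: continue
        i=1+S[1:,4].argmax(); P=np.argwhere(L==i)[:,::-1]
        if len(P)<40: continue
        e=cv2.fitEllipse(cv2.convexHull(P.astype(np.int32))); X=ray(p,e[0],z+1); Q=C[L==i]
        print(nm,len(P),"ell",X.round(1),np.round(e[1]),"mid",((Q.max(0)+Q.min(0))/2).round(1),np.ptp(Q,0).round())
E
python3 stack.py wrist
```

```text
clock: 8.47
tool_pos: [552.7, 36.2, 57.2]
orientation: [-0.0, 3.142, -0.0]
wrist_force: [0.5, -0.7, -0.7]
finger_gap: 0.719
grasp_force: 20.0
clock: 9.47
tool_pos: [553.2, 36.1, 198.7]
orientation: [-0.0, 3.138, -0.001]
wrist_force: [-0.2, -0.0, -0.3]
finger_gap: 0.952
grasp_force: 0.0
9.4667 [553.2  36.1 198.7] 0.952393519177255
wrist 7
plat 4191 ell [550.4  37.6  53. ] [109. 112.] mid [552.7  37.6  52. ] [89. 90.  6.]
wide 5309 ell [551.4  36.5  68. ] [82. 83.] mid [553.   36.5  66.8] [64. 63.  6.]
```

```bash
python3 -m pendant '[[0.8,[1.135,-3.055,0],[0,0,0]],[0.8,[1.135,-3.055,0],[0,0,0]],[0.8,[1.135,-3.055,0],[0,0,0]],[0.8,[1.135,-3.055,0],[0,0,0]],[0.8,[1.135,-3.055,0],[0,0,0]],[0.8,[1.135,-3.055,0],[0,0,0]],[0.8,[1.135,-3.055,0],[0,0,0]],[0.8,[1.135,-3.055,0],[0,0,0]],[0.8,[1.135,-3.055,0],[0,0,0]],[0.8,[1.135,-3.055,0],[0,0,0]],[0.8,[0,0,0],[0,0,0]],[0.8,[0,0,0],[0,0,0]]]' && python3 disc.py
```

```text
clock: 10.52
tool_pos: [438.3, -269.9, 195.7]
orientation: [-0.004, -3.14, -0.003]
wrist_force: [-0.2, 0.6, 0.2]
finger_gap: 0.798
grasp_force: 0.0
10.5167 [ 438.3 -269.9  195.7] [-0.0042 -3.1396 -0.0034] [-7.79866901e-01  3.29747905e-01  1.59105036e+00  1.62716883e-04
  1.22371177e+00 -2.34802809e+00]
wide_disc 0.87 [431. 196.] [246. 164.   6.] ray [ 425.3 -167.7] cloud [ 425.9 -166.8   14.1] [ 426.7 -166.4   13.3] [63. 63.  6.]
wide_disc 0.57 [478. 290.] [153.  69. 193.] ray [ 514.9 -116.2] cloud [ 516.9 -114.3   14.2] [ 520.5 -115.4   13.3] [64. 63.  6.]
narrow_disc 0.85 [315. 210.] [227. 202. 155.] ray [ 437.4 -269.2] cloud [ 438.2 -269.2   14. ] [ 438.9 -269.5   13.1] [46. 45.  6.]
narrow_disc 0.35 [372. 423.] [172. 160. 148.] ray [ 666.6 -210.1] cloud [ 664.3 -211.3   15.4] [ 667.8 -209.4   15. ] [17. 37. 10.]
```

```bash
python3 -m pendant '[[0.8,[0.03,0,2],[0,0,0]],[0.8,[0,0,3],[0,0,0]],[0.8,[0,0,3],[0,0,0]],[0.8,[0,0,3],[0,0,0]],[0.8,[0,0,3],[0,0,0]],[0.8,[0,0,2],[0,0,0]],[0.8,[0,0,1.5],[0,0,0]],[0.8,[0,0,1],[0,0,0]],[0.8,[0,0,0.5],[0,0,0]],[0.8,[0,0,0.35],[0,0,0]],[0.8,[0,0,0],[0,0,0]]]' && python3 -m pendant '[[0.45,[0,0,0],[0,0,0]],[0.45,[0,0,0],[0,0,0]],[0.45,[0,0,0],[0,0,0]],[0.45,[0,0,0],[0,0,0]],[0.45,[0,0,0],[0,0,0]],[0.45,[0,0,0],[0,0,0]],[0.45,[0,0,0],[0,0,0]],[0.45,[0,0,0],[0,0,0]]]'
```

```text
clock: 11.58
tool_pos: [439.2, -269.1, 3.8]
orientation: [-0.001, 3.141, -0.0]
wrist_force: [-1.0, -0.1, -0.5]
finger_gap: 0.8
grasp_force: 0.0
clock: 12.25
tool_pos: [439.1, -269.5, 4.1]
orientation: [0.0, 3.141, -0.001]
wrist_force: [-0.8, 0.1, 5.6]
finger_gap: 0.517
grasp_force: 20.0
```

```bash
python3 -m pendant '[[0.45,[0,0,-1],[0,0,0]],[0.45,[0,0,-2],[0,0,0]],[0.45,[0,0,-3],[0,0,0]],[0.45,[0,0,-3],[0,0,0]],[0.45,[0,0,-3],[0,0,0]],[0.45,[0,0,-3],[0,0,0]],[0.45,[0,0,-3],[0,0,0]],[0.45,[-0.65,1.78,-1],[0,0,0]],[0.45,[-1.074,2.878,0],[0,0,0]],[0.45,[-1.074,2.878,0],[0,0,0]],[0.45,[-1.074,2.878,0],[0,0,0]],[0.45,[-1.074,2.878,0],[0,0,0]]]' && python3 -m pendant '[[0.45,[-1.074,2.878,0],[0,0,0]],[0.45,[-1.074,2.878,0],[0,0,0]],[0.45,[-1.074,2.878,0],[0,0,0]],[0.45,[-1.074,2.878,0],[0,0,0]],[0.45,[-1.074,2.878,0],[0,0,0]],[0.45,[-1.074,2.878,1],[0,0,0]],[0.45,[0,0,2.5],[0,0,0]],[0.45,[0,0,3],[0,0,0]],[0.45,[0,0,2.5],[0,0,0]],[0.45,[0,0,1.5],[0,0,0]],[0.45,[0,0,0.8],[0,0,0]],[0.45,[0,0,0.4],[0,0,0]]]' && python3 -m pendant '[[0.45,[0,0,0],[0,0,0]],[0.45,[0,0,0],[0,0,0]],[0.45,[0,0,0],[0,0,0]]]'
```

```text
clock: 13.25
tool_pos: [488.4, -135.0, 194.3]
orientation: [0.001, 3.141, -0.0]
wrist_force: [0.6, 0.4, -0.2]
finger_gap: 0.514
grasp_force: 20.0
clock: 14.25
tool_pos: [552.5, 36.3, 76.1]
orientation: [-0.0, -3.14, -0.0]
wrist_force: [0.3, -1.2, -0.9]
finger_gap: 0.516
grasp_force: 20.0
clock: 14.5
tool_pos: [553.4, 36.1, 77.9]
orientation: [0.0, 3.14, -0.0]
wrist_force: [0.1, 0.1, 0.1]
finger_gap: 0.517
grasp_force: 20.0
```

```bash
python3 -m pendant '[[0.45,[0,0,0.2],[0,0,0]],[0.45,[0,0,0.15],[0,0,0]],[0.45,[0,0,0.1],[0,0,0]],[0.45,[0,0,0],[0,0,0]],[0.45,[0,0,0],[0,0,0]]]' && python3 -m pendant '[[0.6,[0,0,0],[0,0,0]],[0.65,[0,0,0],[0,0,0]],[0.7,[0,0,0],[0,0,0]],[0.75,[0,0,0],[0,0,0]],[0.75,[0,0,-0.5],[0,0,0]],[0.75,[0,0,-1.5],[0,0,0]],[0.75,[0,0,-3],[0,0,0]],[0.75,[0,0,-3],[0,0,0]],[0.75,[0,0,-3],[0,0,0]],[0.75,[0,0,-3],[0,0,0]],[0.75,[0,0,0],[0,0,0]],[0.75,[0,0,0],[0,0,0]]]' && python3 stack.py wrist
```

```text
clock: 14.92
tool_pos: [552.8, 36.3, 72.2]
orientation: [0.0, -3.142, -0.0]
wrist_force: [-0.7, -0.0, 0.1]
finger_gap: 0.508
grasp_force: 20.0
clock: 15.92
tool_pos: [553.2, 36.2, 213.7]
orientation: [-0.0, 3.138, -0.001]
wrist_force: [-0.8, -0.7, -1.2]
finger_gap: 0.752
grasp_force: 0.0
15.9167 [553.2  36.2 213.7] 0.7524453352383946
wrist 9
plat 3853 ell [550.6  37.6  53. ] [105. 107.] mid [552.9  37.8  52. ] [90. 89.  6.]
wide 2006 ell [551.5  36.6  68. ] [78. 79.] mid [552.9  36.6  67.1] [63. 63.  6.]
narrow 2734 ell [551.5  36.7  83. ] [59. 60.] mid [552.3  36.6  81.8] [45. 45.  5.]
```

```bash
python3 -m pendant '[[0.5,[-0.015,3.13,0],[0,0,0]],[0.2,[-0.015,3.13,0],[0,0,0]],[0,[-0.015,3.13,0],[0,0,0]],[0,[-0.015,3.13,0],[0,0,0]],[0,[-0.015,3.13,0],[0,0,0]],[0,[-0.015,3.13,0],[0,0,0]],[0,[0,0,0],[0,0,0.1208]],[0,[0,0,0],[0,0,0.1208]],[0,[0,0,0],[0,0,0.1208]],[0,[0,0,0],[0,0,0.1208]],[0,[0,0,0],[0,0,0.1208]],[0,[0,0,0],[0,0,0.1208]]]' 20 && python3 -m pendant '[[0,[0,0,0],[0,0,0.1208]],[0,[0,0,0],[0,0,0.1208]],[0,[0,0,0],[0,0,0.1208]],[0,[0,0,0],[0,0,0.1208]],[0,[0,0,0],[0,0,0.1208]],[0,[0,0,0],[0,0,0.1208]],[0,[0,0,0],[0,0,0.1208]],[0,[0,0,0],[0,0,0]],[0,[0,0,0],[0,0,0]]]' && python3 - <<'E'
from h import *
s=r.sense(); print(np.round(s["tool_pos"],1),R.from_rotvec(s["orientation"]).as_matrix().round(3))
p=imaging.camera("wrist"); save(p,"pics/w_pad.png"); C=cloud(p); F=p["frame"].astype(int)
m=(C[...,2]>126)&(C[...,2]<160)&(abs(C[...,1]-224)<40)&(abs(C[...,0]-553)<40)&(F.max(-1)<70); Q=C[m]
print(m.sum(),cv2.minAreaRect(Q[:,:2].astype(np.float32)),Q.mean(0),Q.min(0),Q.max(0))
for d in nets.spot_point(p,"pad_top")[:2]: print(d["confidence"],d["centre"],ray(p,d["centre"],142))
for d in nets.spot_point(p,"platform_top")[:2]: print(d["confidence"],ray(p,d["centre"],53))
E
```

```text
clock: 16.97
tool_pos: [553.1, 224.0, 210.3]
orientation: [-1.121, -2.932, 0.003]
wrist_force: [-0.4, -0.2, 0.3]
finger_gap: 0.005
grasp_force: 0.0
clock: 17.72
tool_pos: [553.3, 223.9, 210.9]
orientation: [-2.216, -2.225, 0.003]
wrist_force: [-0.2, -0.2, -0.6]
finger_gap: 0.002
grasp_force: 0.0
[553.3 223.9 210.9] [[-0.004  1.    -0.002]
 [ 1.     0.004 -0.   ]
 [-0.    -0.002 -1.   ]]
3266 ((553.3397827148438, 226.82374572753906), (36.70835494995117, 39.336082458496094), 89.78181457519531) [553.55224961 228.4067668  142.43452622] [533.64699941 208.52464509 132.19052746] [573.05300332 245.17798755 150.52169916]
0.6 [315.4, 249.3] [553.66168423 225.60067293 142.        ]
```

View pics/w_pad.png

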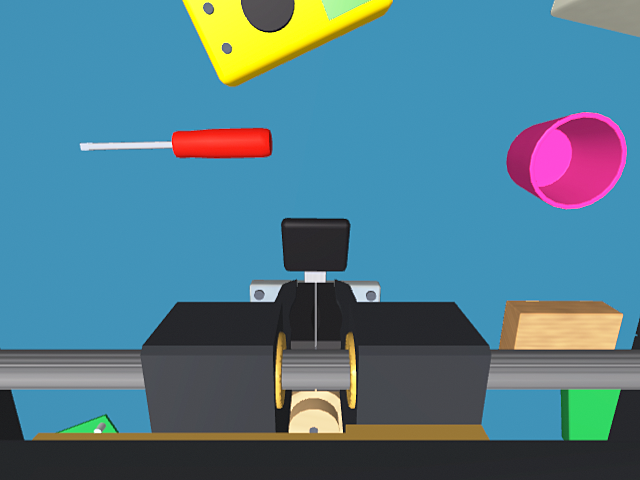

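Wrist view: the shut fingertips hang just behind the pad (pixels 282–350, 218–271), the stack shows at (315,415), and the screwdriver and meter are clear. Now I go down to just above the pad.

```bash
python3 -m pendant '[[0,[0.1,0,1.5],[0,0,0]],[0,[0,0,2],[0,0,0]],[0,[0,0,1.5],[0,0,0]],[0,[0,0,1],[0,0,0]],[0,[0,0,0.4],[0,0,0]],[0,[0,0,0],[0,0,0]],[0,[0,0,0],[0,0,0]]]' && python3 -m pendant '[[0,[0.1,0,0.3],[0,0,0]],[0,[0.1,0,0.3],[0,0,0]],[0,[0.1,0,0.3],[0,0,0]],[0,[0.1,0,0.3],[0,0,0]],[0,[0.1,0,0.2],[0,0,0]],[0,[0.1,0,0.15],[0,0,0]],[0,[0,0,0],[0,0,0]]]' && python3 - <<'E'
from h import *
for i in range(3):
    p=imaging.camera("scene"); s=r.sense(); print(np.round(s["tool_pos"],1),np.round(s["wrist_force"],1))
C=cloud(p); n=np.hypot(C[...,0]-554,C[...,1]-36); Q=C[(n<15)&(C[...,2]>60)]; print("stack top",np.median(Q[:,2]),len(Q))
save(p,"pics/s1.png",(280,150,480,300),4)
E
```

```text
clock: 18.45
tool_pos: [554.1, 225.1, 148.9]
orientation: [2.22, 2.222, 0.001]
wrist_force: [0.4, -0.3, 0.6]
finger_gap: 0.01
grasp_force: 0.0
clock: 19.03
tool_pos: [554.3, 231.3, 133.3]
orientation: [2.22, 2.221, 0.003]
wrist_force: [2.7, 1.8, 4.7]
finger_gap: 0.006
grasp_force: 2.1
[554.3 231.3 133.3] [2.  1.4 4.4]
[554.2 231.2 133.3] [1.8 2.3 5. ]
[554.1 231.2 133.2] [1.9 1.5 5.5]
stack top 86.37042905907316 152
```

```bash
python3 -m pendant '[[0,[0.08,0,0.29],[0,0,0]],[0,[0.08,0,0.29],[0,0,0]],[0,[0.08,0,0.29],[0,0,0]],[0,[0.08,0,0.29],[0,0,0]],[0,[0.08,0,0.29],[0,0,0]],[0,[0,0,0],[0,0,0]],[0,[0,0,0],[0,0,0]]]' && python3 -m pendant '[[0,[0.05,0,0.29],[0,0,0]],[0,[0.05,0,0.29],[0,0,0]],[0,[0.05,0,0.29],[0,0,0]],[0,[0.05,0,0.29],[0,0,0]],[0,[0.05,0,0.29],[0,0,0]],[0,[0,0,0],[0,0,0]],[0,[0,0,0],[0,0,0]]]' && cat > lev.py <<'E'
from h import *
P=imaging.camera("scene"); F=[r.sense()]
q=imaging.camera("top"); F.append(r.sense())
print(np.mean([s["tool_pos"] for s in F],0).round(1),np.mean([s["wrist_force"] for s in F],0).round(1))
for p in(P,q):
    C=cloud(p); n=np.hypot(C[...,0]-554,C[...,1]-36); Q=C[(n<18)&(C[...,2]>60)]; print("stack top",np.median(Q[:,2]),Q[:,2].mean(),len(Q))
    # platform/wide rim
    m=(n>25)&(n<30); print(" wide top",np.median(C[m][:,2]))
save(P,"pics/s_%d.png"%P["shot"],(280,150,480,300),4)
E
python3 lev.py
```

```text
clock: 19.77
tool_pos: [554.0, 235.2, 118.4]
orientation: [2.221, 2.222, 0.001]
wrist_force: [2.7, 2.0, 5.7]
finger_gap: 0.006
grasp_force: 2.3
clock: 20.35
tool_pos: [554.0, 237.7, 103.7]
orientation: [2.221, 2.222, 0.001]
wrist_force: [2.8, 2.2, 4.8]
finger_gap: 0.008
grasp_force: 2.3
[553.9 237.6 103.8] [2.4 2.7 4.3]
stack top 94.40273907635924 94.44007618203833 218
 wide top 78.40005837047215
stack top 94.40651129234789 94.35580626301817 151
 wide top 78.9806283797792
```

```bash
python3 -m pendant '[[0,[0.01,0,0.25],[0,0,0]],[0,[0.01,0,0.25],[0,0,0]],[0,[0.01,0,0.25],[0,0,0]],[0,[0.01,0,0.25],[0,0,0]],[0,[0,0,0.2],[0,0,0]],[0,[0,0,0.1],[0,0,0]],[0,[0,0,0],[0,0,0]],[0,[0,0,0],[0,0,0]]]' && python3 -m pendant '[[0,[0,0,0.05],[0,0,0]],[0,[0,0,0],[0,0,0]],[0,[0,0,0],[0,0,0]]]' && python3 lev.py
```

```text
clock: 21.12
tool_pos: [553.5, 237.9, 90.6]
orientation: [-2.221, -2.222, 0.001]
wrist_force: [2.0, 2.6, 4.7]
finger_gap: 0.004
grasp_force: 1.9
clock: 21.37
tool_pos: [553.6, 237.9, 90.2]
orientation: [-2.221, -2.222, 0.0]
wrist_force: [1.5, 1.3, 4.6]
finger_gap: 0.004
grasp_force: 2.2
[553.6 237.9  90.2] [1.  1.7 3.9]
stack top 98.19650327517422 98.14744517223019 218
 wide top 82.15540267187532
stack top 97.97405137125088 98.05706953603244 154
 wide top 82.9469295310796
```

```bash
python3 -m pendant '[[0,[0,0,0.05],[0,0,0]],[0,[0,0,0],[0,0,0]],[0,[0,0,0],[0,0,0]]]' && python3 lev.py; python3 -m pendant '[[0,[0,0,0.04],[0,0,0]],[0,[0,0,0],[0,0,0]],[0,[0,0,0],[0,0,0]]]' && python3 lev.py
```

```text
clock: 21.72
tool_pos: [553.6, 237.9, 89.8]
orientation: [-2.221, -2.222, 0.0]
wrist_force: [0.7, 1.5, 5.0]
finger_gap: 0.008
grasp_force: 2.7
[553.6 237.9  89.8] [-0.1  2.6  6.5]
stack top 98.27223537608506 98.29503988120753 224
 wide top 81.82518828338436
stack top 98.1222700814501 98.214080347488 155
 wide top 83.06908564591288
clock: 22.07
tool_pos: [553.7, 237.9, 89.5]
orientation: [2.221, 2.222, -0.0]
wrist_force: [0.1, 0.9, 5.6]
finger_gap: 0.007
grasp_force: 3.1
[553.6 237.9  89.5] [-0.4  1.4  6.5]
stack top 98.58800398205722 98.56784698889831 213
 wide top 82.31637089409656
stack top 98.3351600643291 98.41788144050737 154
 wide top 83.59319901761046
```

```bash
ls -t pics | head -1; python3 - <<'E'
from h import *
p=imaging.camera("scene"); save(p,"pics/final.png",(180,140,500,380),2.5)
s=r.sense(); print(s["clock"],s["tool_pos"].round(1),s["wrist_force"].round(1))
E
```

```text
s_20.png
22.2167 [553.6 237.9  89.5] [-0.7  0.8  6.5]
```

View pics/final.png

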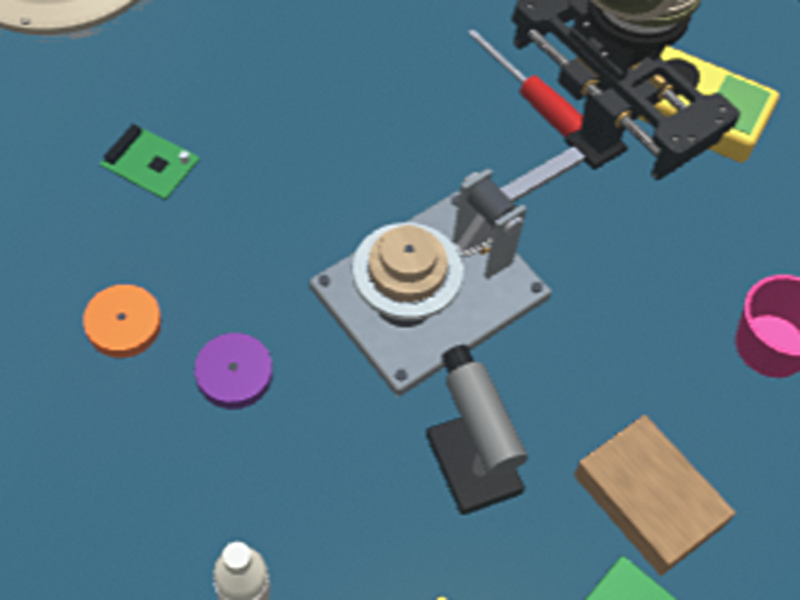

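The stack sits centred on the raised platform at (408,265), the fingers hold the pad down at (595,145), and the look-alikes and bystanders have not moved.

```bash
python3 -c "
from workcell import r
print(r.job_done())"
```

```text
the job is handed in; nothing more can be done
None
```

The wide and narrow discs are stacked on the platform, each centred to about 1 mm, and I handed the job in with the arm still holding the lever pad at the fourth click (the platform had risen about 16 mm, with about 6.5 N on the pad).

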